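# Set the batch-number drum of a dispensing station to 5

### The job

Slide the metal guard off the number drum, roll the drum with gentle fingertip pressure on its rim until the whole number 5 stands in the middle of the small window, then slide the guard fully shut over the drum again. Do not press hard on the drum, and leave the bottles and other things around the station where they stand.

Things in the scene. Friction and masses are not known exactly. Their poses are not given: they have to be found in the camera images.
- deck (a point): Point on the flat top (deck, 80 mm above the table) of the fixed cream batch-number station, straight above the middle of the drum. Its axes are the station's: z up, x towards the side with the window (away from the robot at yaw 0), y along the drum's axle. The deck reaches 62 mm either way along x, and in y from -45 to +115 mm.
- slot (a point): Same point as deck, mid-slot. The drum, 90 mm across, 44 mm wide (y -22 to +22 mm), lies in the slot, axle along y; only its rim stands above the deck. Its height is set by hand and not measured: the rim's top is 18 to 30 mm above the deck and must be found by touch. It cannot be pinched across its end faces without harm.
- station: The station's housing, origin at the centre of its underside on the table (x, y as deck). The drum is sprung: from about 2 N it yields straight down, 3.5 N per mm, up to 7 mm, and rises when let go. It turns stiffly (3.6 N along the rim) and stays put; a fingertip pressing under about 5 to 7 N slips over it; over 20 N harms it.
- window (a point): About the middle (within 6 mm in height) of the small window, 24 mm high and 26 mm wide, in a sloped hood on the +x side; one black number, 16 mm high, shows in it, upright for someone on that side. The hood is 60 mm wide in y; its upper edge is 35 to 45 mm from deck in x and up to 24 mm above the deck.
- drum (a joint): Turn of the drum, rad. Number k (0 to 9) is in the middle of the window at k x 0.6283: 5 is at 3.1416. It grows, and the numbers go up, when the top of the rim is rolled towards +x (the window side); 28 mm of rim change the number by one. Stops just beyond 0 and 9. It starts below 5.
- fin (a point): Centre of the upright grey fin on top of the sliding guard, by which it is moved: 34 mm along x, 14 mm along y, 28 mm high, its foot on the guard's plate 36 mm above the deck, its x 8 mm on the -x side of deck. The guard is an aluminium plate 94 by 64 mm (64 in y) with a skirt at its -x edge; shut, it covers the drum.
- guard (a joint): Travel of the guard, m: 0 fully shut (over the drum), 0.08 fully open; it grows as the guard slides towards the station's +y, needs about 2 N and stays where it is left.
- bottle_a: White bottle, upside down on its dosing head, 62 mm across and 206 mm high, loose, a bystander on the station's -y side. Origin: centre of its underside.
- bottle_b: Bottle like bottle_a, a bystander on the station's +y side.
- bottle_c: Bottle like bottle_a, a bystander farther away.
- dosing_head: Loose cream dosing head without its bottle, 62 mm across, 45 mm high, a bystander. Origin: centre of its underside.
- brush: Loose cleaning brush lying on the table, a bystander.
- cup: Loose steel cup, 60 mm across, 50 mm high, a bystander. Origin: centre of its underside.
Mind the look-alikes: they are no part of the job. Leave any red or yellow look-alike of the station alone.

How it is judged:
By the outcome, as a careful person would: the job done as asked, in the order asked, and still so for the second after the job is handed in, with the robot touching nothing.
It also fails if it takes over 72 s, if anything falls off the work surface, if the arm or the gripper's body presses on something with over 40 N, if the wrist force passes 120 N, or if a joint passes its speed limit or range.

### The arm

A 6-joint arm with a two-finger parallel gripper is mounted at the origin on the work surface. World frame = base frame: x ahead of the robot, y to its left, z up, the work surface at z = 0. Lengths are in m, angles in rad, forces in N, time in s.
With the tool pointing down it reaches from about 0.3 to 0.775 m from the base axis. Payload 14.6 kg.
Tool frame: the origin (TCP) lies at the very end of the fingers, on their centre line; the grasp point (between the pads) lies 19 mm behind it; z points along the fingers, y is the line along which they close (so a half turn about z gives the same grasp; the last joint's range is limited). The gripper opens to 94 mm and grips with 3 to 60 N. Pads are 16 mm wide; open, the fingers measure 119 mm over their backs; the gripper's body (75 mm by 177 mm) begins 78 mm behind the grasp point.
Start: joints at [-1.272, 0.3, 1.521, -0, 1.321, -0.067], TCP at [0.197, -0.514, 0.205] pointing down, gripper open.
Joint ranges: [-3.03, 3.03], [-0.79, 2.21], [0.23, 2.52], [-1.04, 4.18], [0, 3.07], [-2.55, 2.55]. Speed limits (rad/s): [2.22, 2.22, 2.57, 3.14, 3.14, 3.14].

### API

Orientations are given as [roll, pitch, yaw] about the fixed x, y, z axes, in that order (R = Rz(yaw) Ry(pitch) Rx(roll)).
In Python, from station import ctrl gives the robot as it stands. The module is installed in compiled form; this text tells all that it offers.
- The arm moves only by the tool play_rows, never from a script. Its argument "commands" is a list of rows, each a list of 7 numbers: the shift along the tool's x, y, z in m, then the turn, a rotation vector about the tool's x, y, z in degrees, then the closure, from -1 (fully open) to 1 (shut). A call has 1 to 20 rows; each row shifts and turns the commanded pose from where the row before left it, along the tool's axes as they then stand; what a row does not reach is not made up. A row lasts 1/12 s, in which the tool goes at most 41.7 mm and 7.16 degrees, less where a joint would pass 70% of its speed; a pose out of reach is approached as far as the arm can. A call is refused whole if a number of a shift passes 0.0417 or a number of a turn 7.16, either way. A call with a gripper value outside its range is refused whole. The fingers move at their own pace and stop on an object; "force" is the grip in N (left out, the last holds). Time passes only in rows, so rows that do not move let the fingers close. It gives the time, the measured TCP pose, the force, the opening and the grip force at its end, in the units of the state.
- ctrl.get_obs(): the state, without advancing time (a new reading comes with each control period).
- ctrl.camera(name): name is "scene" or "top" or "wrist"; returns the picture (400x640x3 uint8, blue, green, red); there is no depth.
- ctrl.camera_model(name): a dict with "fx", "fy", "cx", "cy" (pixels), "rvec" (rotation vector, rad) and "tvec" (3), from world to camera coordinates, as OpenCV has them. Camera axes: x right, y down, z forward; pixel columns grow to the right and rows downward; lengths in m; the calibration is good to about 2 mm. A picture is of the moment at which its call begins: read the wrist's pose just before it. camera_model takes no time and is no camera call; for the wrist camera it gives the pose at the moment of the call.
- ctrl.hand_in(): hands the job in; it is judged then, once.
The state is a dict: "time_s": time; "qpos": joint angles; "joint_vel": joint speeds; "tau": joint torques, N m; "ee_pos": TCP position; "eef_rot": TCP orientation; "force": force on the tool from outside, world axes, zero at the start; "moment": the same for the moment, N m; "grip_width": finger opening in m; "grip_force": force on a finger pad.
Only numpy, scipy, OpenCV 4.12 (cv2) and the standard library are available. Lean on these libraries where they do the work, as an engineer would, in place of code of your own. Each camera call takes 0.05 s, during which the arm holds its last target. There are 200 camera calls.

## Working session

There is one attempt and no reset: what is moved stays moved. The work goes in short steps, Python scripts to look and compute and a tool call to move; the robot and the scene stay as the last step left them, time stands still between calls to the robot, and variables do not carry over. Pictures are saved under pics/ and viewed, at most 10 in all, crops included, and the job is handed in when it is done.

Besides the shell and the picture viewer there is one more tool, called as a command line: name --pt "numbers of a row" for each row, then --argument value for the rest. play_rows: Moves the arm, as the interface text tells. Its arguments: {"type":"object","properties":{"commands":{"type":"array","items":{"type":"array","items":{"type":"number"}}},"force":{"type":"number"}},"required":["commands"]}

```bash
mkdir -p pics
cat > h.py <<'E'
import numpy as np, cv2
from station import ctrl
def shot(n,f=None):
    m=ctrl.camera_model(n); im=np.array(ctrl.camera(n))
    if f: cv2.imwrite('pics/'+f,im)
    return im,m
def ray(m,u,v):
    R=cv2.Rodrigues(np.array(m['rvec'],float))[0]; t=np.array(m['tvec'],float).ravel()
    d=R.T@np.array([(u-m['cx'])/m['fx'],(v-m['cy'])/m['fy'],1]); return -R.T@t,d
def onz(m,u,v,z):
    c,d=ray(m,u,v); return c+d*(z-c[2])/d[2]
def proj(m,P):
    K=np.array([[m['fx'],0,m['cx']],[0,m['fy'],m['cy']],[0,0,1]])
    return cv2.projectPoints(np.array(P,float).reshape(-1,1,3),np.array(m['rvec'],float),np.array(m['tvec'],float),K,None)[0].reshape(-1,2)
E
python3 - <<'E'
from h import *
a,m=shot('scene','s.png');b,m2=shot('top','t.png')
for x in(m,m2):print({k:np.round(v,3).tolist() for k,v in x.items()}, ray(x,320,200)[0].round(3))
o=ctrl.get_obs();print(o)
E
```

```text
{'fx': 508.257, 'fy': 508.257, 'cx': 318.697, 'cy': 193.918, 'rvec': [2.106, 1.509, -0.486], 'tvec': [-0.17, -0.347, 1.958]} [ 1.405 -0.299  1.385]
{'fx': 432.296, 'fy': 432.296, 'cx': 327.185, 'cy': 197.374, 'rvec': [2.161, -2.128, 0.131], 'tvec': [0.006, 0.543, 1.07]} [ 0.393 -0.002  1.134]
{'time_s': 0.1, 'qpos': array([-1.27159714e+00,  3.00422093e-01,  1.52148932e+00,  3.40595543e-05,
        1.32069097e+00, -6.65980597e-02]), 'joint_vel': array([-0.00049308, -0.0019815 , -0.00315075,  0.000154  ,  0.0010132 ,
       -0.00024059]), 'tau': array([ 1.28543197e-04, -5.32647979e+01, -3.53281689e+01,  7.08647934e-02,
        2.35029700e-02, -7.48771549e-05]), 'ee_pos': array([ 0.19667305, -0.51339744,  0.20495203]), 'eef_rot': array([-3.14058736e+00, -1.00114315e-04,  3.65788751e-01]), 'force': array([-0.18916763,  0.8676857 ,  0.54233378]), 'moment': array([-0.00556876, -0.01898426, -0.02116383]), 'grip_force': 0.0, 'grip_width': 0.093654897891935}
```

View pics/s.png

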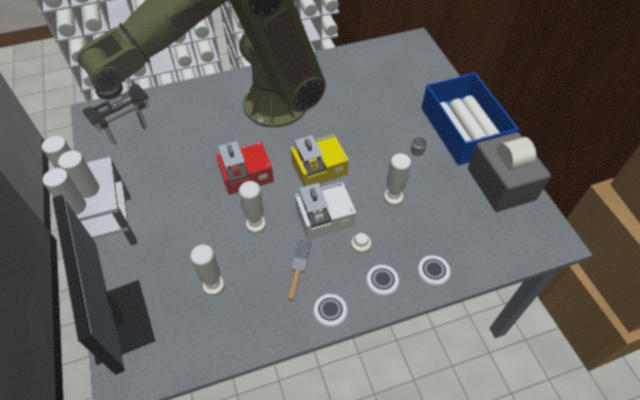

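View pics/t.png

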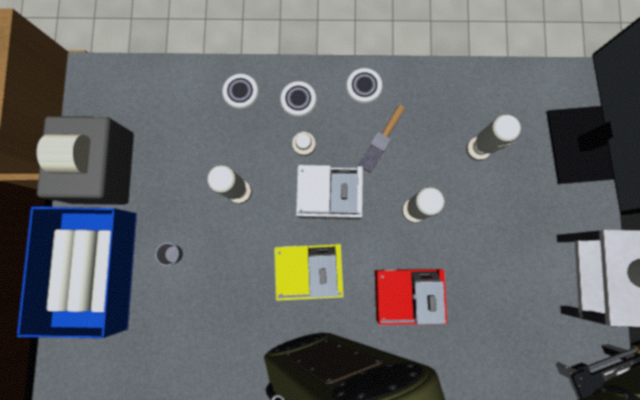

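The scene view shows the cream station at about (325,208), with red and yellow look-alikes behind it. In the top view its deck spans (297–363, 165–218) and the fin is at (345,190), with bottles at both sides.

Run:
```python
from h import *
b=cv2.imread('pics/t.png');_,m=shot('top')
c=b[150:235,280:380]; g=c.astype(int); 
mx=g.max(2);mn=g.min(2)
for nm,mask in (('white',(mn>165)),('dark fin',(mx<110)),):
    pass
big=cv2.resize(c,None,fx=7,fy=7,interpolation=cv2.INTER_CUBIC)
s=cv2.imread('pics/s.png')[170:245,285:365]
cv2.imwrite('pics/c.png',np.hstack([cv2.resize(big,(500,425)),]))
cv2.imwrite('pics/c.png',np.vstack([cv2.resize(c,(600,300*85*2//100+0),interpolation=2)[:300] if 0 else cv2.resize(c,(353,300),interpolation=2),cv2.resize(s,(353,300),interpolation=2)]))
# deck white region edges
w=((mn>150)&(mx-mn<40)).astype(np.uint8)
k=cv2.connectedComponentsWithStats(w)
i=1+np.argmax(k[2][1:,4]);print(k[2][i])
cs,_=cv2.findContours((k[1]==i).astype(np.uint8),0,2)
r=cv2.minAreaRect(cs[0]);bx=cv2.boxPoints(r)+[280,150];print(bx)
for p in bx:print(onz(m,*p,0.08).round(4))
for p in [(345,190)]:print('fin',onz(m,*p,.144))
for nm,p,z in(('A',(429,200),.206),('B',(222,180),.206)):print(nm,onz(m,*p,z).round(3))
```

```text
[  16   15   67   52 2816]
[[295.61629486 214.96452332]
 [296.91786957 164.20301819]
 [362.977005   165.89684296]
 [361.6754303  216.65834808]]
[0.4927 0.0903 0.08  ]
[0.6195 0.0903 0.08  ]
[ 0.6174 -0.0739  0.08  ]
[ 0.4909 -0.0713  0.08  ]
fin [ 0.5463178 -0.0282448  0.144    ]
A [ 0.517 -0.208  0.206]
B [0.555 0.242 0.206]
```

View pics/c.png

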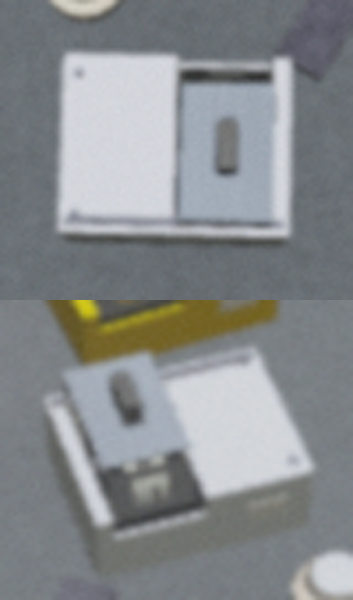

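The crop shows the grey plate and the fin, about 14 px from the slot's right wall. The station is nearly square with the world (yaw about -0.01) and the deck point is near (0.555, -0.026).

play_rows --pt "0 0 -0.026 0 0 5.4 -1" --pt "0 0 -0.026 0 0 5.4 -1" --pt "0 0 -0.026 0 0 5.4 -1" --pt "0 0 -0.026 0 0 5.5 -1" --pt "0 0 -0.026 0 0 0 -1" --pt "0 0 -0.026 0 0 0 -1"

```text
time_s: 0.65
ee_pos: [0.1966, -0.5134, 0.3626]
eef_rot: [-3.141, 0.0, -0.014]
force: [0.1, -0.5, 0.2]
grip_width: 0.0937
grip_force: 0.0
```

play_rows --pt "0.0175 -0.0245 0 0 0 0 -1" --pt "0.0175 -0.0245 0 0 0 0 -1" --pt "0.0175 -0.0245 0 0 0 0 -1" --pt "0.0175 -0.0245 0 0 0 0 -1" --pt "0.0175 -0.0245 0 0 0 0 -1" --pt "0.0175 -0.0245 0 0 0 0 -1" --pt "0.0175 -0.0245 0 0 0 0 -1" --pt "0.0175 -0.0245 0 0 0 0 -1" --pt "0.0175 -0.0245 0 0 0 0 -1" --pt "0.0175 -0.0245 0 0 0 0 -1" --pt "0.0175 -0.0245 0 0 0 0 -1" --pt "0.0175 -0.0245 0 0 0 0 -1" --pt "0.0175 -0.0245 0 0 0 0 -1" --pt "0.0175 -0.0245 0 0 0 0 -1" --pt "0.0175 -0.0245 0 0 0 0 -1" --pt "0.0175 -0.0245 0 0 0 0 -1" --pt "0.0175 -0.0245 0 0 0 0 -1" --pt "0.0175 -0.0245 0 0 0 0 -1" --pt "0.0175 -0.0245 0 0 0 0 -1" --pt "0 0 0 0 0 0 -1"

```text
time_s: 2.32
ee_pos: [0.5369, -0.049, 0.3604]
eef_rot: [-3.141, 0.001, -0.01]
force: [-0.3, -0.7, -0.3]
grip_width: 0.0939
grip_force: 0.0
```

Run:
```python
from h import *
o=ctrl.get_obs();print(o['time_s'],o['ee_pos'],o['eef_rot'],o['qpos'].round(2))
w,m=shot('wrist','w1.png');c,d=ray(m,m['cx'],m['cy']);print(c,d,m['fx'],m['cx'],m['cy'])
print(proj(m,[[.546,-.028,.144],[.555,-.025,.08]]))
```

```text
2.3167 [ 0.53690632 -0.04898493  0.36041633] [-3.14061064e+00  1.36526855e-03 -9.66827343e-03] [-0.16  0.21  1.28  0.    1.65  1.42]
[ 0.61283179 -0.04915528  0.54031035] [-0.25974923  0.00539378 -0.96566104] 352.54854097183045 321.45352701387776 201.9223554485834
[[304.40575537 168.24401   ]
 [304.37773539 153.20547748]]
```

View pics/w1.png

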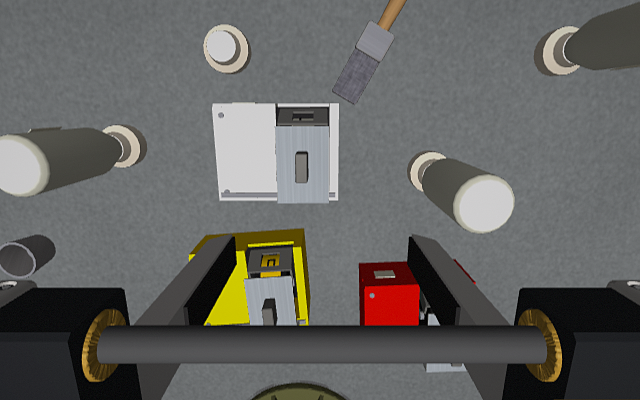

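The wrist view shows the cream station at (213–340, 103–202), with the fin centred near (302,167). That is 2–3 mm to +y of my estimate.

play_rows --pt "0.003 -0.008 0.02 0 0 0 -1" --pt "0.003 -0.008 0.02 0 0 0 -1" --pt "0.003 -0.007 0.02 0 0 0 -1" --pt "0 0 0.02 0 0 0 -1" --pt "0 0 0.02 0 0 0 -1" --pt "0 0 0.02 0 0 0 -0.5" --pt "0 0 0.02 0 0 0 -0.3" --pt "0 0 0.02 0 0 0 -0.3" --pt "0 0 0.02 0 0 0 -0.3" --pt "0 0 0.02 0 0 0 -0.3" --pt "0 0 0.02 0 0 0 -0.3" --pt "0 0 0.009 0 0 0 -0.3" --pt "0 0 0.009 0 0 0 -0.3" --pt "0 0 0 0 0 0 -0.3"

```text
time_s: 3.53
ee_pos: [0.5439, -0.0299, 0.1224]
eef_rot: [-3.141, 0.002, -0.013]
force: [0.7, -0.4, -0.2]
grip_width: 0.061
grip_force: 0.0
```

Run:
```python
from h import *
o=ctrl.get_obs();print(o['time_s'],o['ee_pos'],o['eef_rot'])
w,m=shot('wrist','w2.png')
cv2.imwrite('pics/w2c.png',w)
```

```text
3.5333 [ 0.54393947 -0.02993701  0.12238696] [-3.14143689e+00  1.73978385e-03 -1.34304531e-02]
```

View pics/w2c.png

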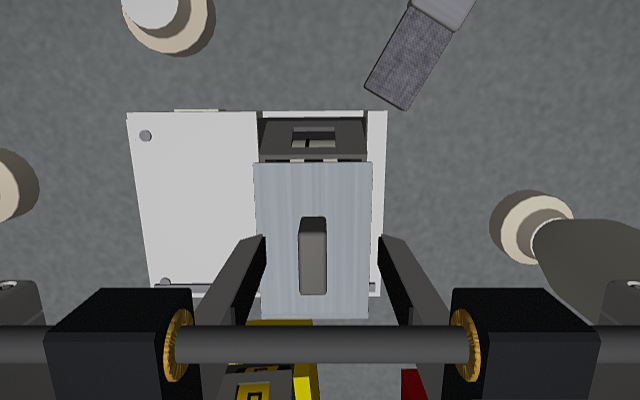

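The fin's top is at about (313,266), between the fingers, so it is some 4 mm to +y of the tool centre and level with it in x. I'll centre on it and grip.

play_rows --pt "0 -0.004 0 0 0 0 0" --pt "0 0 0 0 0 0 0.5" --pt "0 0 0 0 0 0 1" --pt "0 0 0 0 0 0 1" --pt "0 0 0 0 0 0 1" --pt "0 0 0 0 0 0 1" --pt "0 0 0 0 0 0 1" --force 15

```text
time_s: 4.17
ee_pos: [0.5446, -0.0256, 0.1235]
eef_rot: [3.142, -0.0, -0.013]
force: [0.2, 0.0, 0.4]
grip_width: 0.0177
grip_force: 0.0
```

play_rows --pt "0 0 0 0 0 0 1" --pt "0 0 0 0 0 0 1" --pt "0 0 0 0 0 0 1"

```text
time_s: 4.42
ee_pos: [0.5446, -0.0254, 0.1235]
eef_rot: [-3.141, -0.0, -0.013]
force: [-0.8, 2.3, 1.5]
grip_width: 0.0141
grip_force: 15.0
```

play_rows --pt "0 -0.004 0 0 0 0 1" --pt "0 -0.007 0 0 0 0 1" --pt "0 -0.007 0 0 0 0 1" --pt "0 -0.007 0 0 0 0 1" --pt "0 -0.007 0 0 0 0 1" --pt "0 -0.007 0 0 0 0 1" --pt "0 -0.007 0 0 0 0 1" --pt "0 -0.007 0 0 0 0 1" --pt "0 -0.007 0 0 0 0 1" --pt "0 -0.007 0 0 0 0 1" --pt "0 -0.007 0 0 0 0 1" --pt "0 -0.004 0 0 0 0 1" --pt "0 -0.002 0 0 0 0 1" --pt "0 0 0 0 0 0 1"

```text
time_s: 5.58
ee_pos: [0.5452, 0.0547, 0.1235]
eef_rot: [3.141, 0.001, -0.012]
force: [-6.4, -5.8, 4.8]
grip_width: 0.0139
grip_force: 15.0
```

play_rows --pt "0 0 0 0 0 0 -0.4" --pt "0 0 0 0 0 0 -0.4" --pt "0 0 0 0 0 0 -0.4" --pt "0 0 0 0 0 0 -0.4" --pt "0 0 -0.02 0 0 0 -0.4" --pt "0 0 -0.03 0 0 0 -0.4" --pt "0 0.01 -0.03 0 0 0 1" --pt "0.015 0.02 0 0 0 0 1" --pt "0.015 0.02 0 0 0 0 1" --pt "0.02 0.02 0 0 0 0 1" --pt "0.02 0.01 0 0 0 0 1" --pt "0 0 0 0 0 0 1" --pt "0 0 0 0 0 0 1"

```text
time_s: 6.67
ee_pos: [0.6147, -0.0268, 0.2027]
eef_rot: [-3.141, 0.001, -0.014]
force: [-0.6, 0.4, -0.7]
grip_width: 0.0108
grip_force: 0.0
```

Run:
```python
from h import *
o=ctrl.get_obs();print(o['time_s'],o['ee_pos'],o['eef_rot'],o['force'],o['grip_width'])
w,m=shot('wrist','w3.png')
p=proj(m,[[.6,-.026,.085],[.5525,-.026,.105]]);print(p)
u,v=p[0].astype(int);a=w[max(v-130,0):v+130,u-130:u+130]
cv2.imwrite('pics/w3c.png',cv2.resize(a,None,fx=2,fy=2,interpolation=2))
print(max(v-130,0),u-130,a.shape)
```

```text
6.6667 [ 0.61472798 -0.02675507  0.20267601] [-3.14131354e+00  8.82803310e-04 -1.38313426e-02] [-0.55487224  0.42926578 -0.7310518 ] 0.010827236765928167
[[322.38084354 213.5895127 ]
 [323.15297689 273.08161547]]
83 192 (260, 260, 3)
```

View pics/w3c.png

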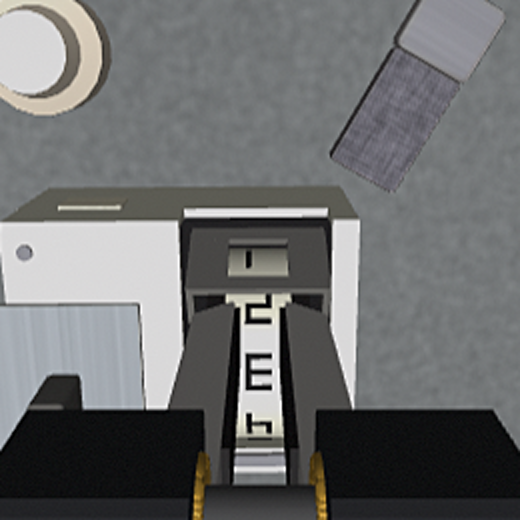

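The window shows 1, followed by 2, 3 and 4 on the rim behind it. The drum therefore has to turn four numbers, about 112 mm of rim, towards +x. Next I find the rim top by touch.

play_rows --pt "-0.02 0 0 0 0 0 1" --pt "-0.02 0 0 0 0 0 1" --pt "-0.022 0 0.01 0 0 0 1" --pt "0 0 0.02 0 0 0 1" --pt "0 0 0.02 0 0 0 1" --pt "0 0 0.02 0 0 0 1" --pt "0 0 0.014 0 0 0 1" --pt "0 0 0.005 0 0 0 1" --pt "0 0 0 0 0 0 1"

```text
time_s: 7.47
ee_pos: [0.5517, -0.025, 0.1138]
eef_rot: [-3.141, 0.002, -0.012]
force: [-0.6, 0.3, -0.1]
grip_width: 0.0005
grip_force: 0.0
```

play_rows --pt "0 0 0.001 0 0 0 1" --pt "0 0 0.001 0 0 0 1" --pt "0 0 0.001 0 0 0 1"

```text
time_s: 7.72
ee_pos: [0.5529, -0.0256, 0.1124]
eef_rot: [3.141, -0.002, -0.013]
force: [0.1, 1.1, -0.1]
grip_width: 0.0002
grip_force: 0.0
```

play_rows --pt "0 0 0.001 0 0 0 1" --pt "0 0 0.001 0 0 0 1" --pt "0 0 0.001 0 0 0 1" --pt "0 0 0 0 0 0 1"

```text
time_s: 8.05
ee_pos: [0.5528, -0.0257, 0.1087]
eef_rot: [3.142, -0.001, -0.013]
force: [-0.4, 0.9, 3.3]
grip_width: 0.0002
grip_force: 2.1
```

play_rows --pt "0 0 0.001 0 0 0 1" --pt "0 0 0.001 0 0 0 1" --pt "0 0 0 0 0 0 1"

```text
time_s: 8.3
ee_pos: [0.5529, -0.0257, 0.1071]
eef_rot: [3.142, -0.001, -0.013]
force: [-2.6, -0.3, 8.6]
grip_width: 0.0006
grip_force: 4.7
```

Rim top is at z of about 0.109. I'll press 1 mm more and roll forward from here.

play_rows --pt "0 0 0.001 0 0 0 1" --pt "0.002 0 0 0 0 0 1" --pt "0.002 0 0 0 0 0 1" --pt "0.002 0 0 0 0 0 1" --pt "0.002 0 0 0 0 0 1"

```text
time_s: 8.72
ee_pos: [0.561, -0.0258, 0.1065]
eef_rot: [3.142, -0.001, -0.013]
force: [-3.1, -0.6, 11.0]
grip_width: 0.0005
grip_force: 5.6
```

play_rows --pt "0.002 0 0 0 0 0 1" --pt "0.002 0 0 0 0 0 1" --pt "0.002 0 0 0 0 0 1" --pt "0 0 0 0 0 0 1"

```text
time_s: 9.05
ee_pos: [0.5672, -0.0258, 0.1064]
eef_rot: [3.142, -0.002, -0.013]
force: [-1.0, -0.0, 9.2]
grip_width: 0.0005
grip_force: 4.7
```

play_rows --pt "0 0 -0.006 0 0 0 1" --pt "0 0 -0.004 0 0 0 1" --pt "-0.015 0 0 0 0 0 1" --pt "-0.015 0 0 0 0 0 1" --pt "0 0 0 0 0 0 1" --pt "0 0 0.006 0 0 0 1" --pt "0 0 0.002 0 0 0 1" --pt "0 0 0.002 0 0 0 1" --pt "0 0 0 0 0 0 1"

```text
time_s: 9.8
ee_pos: [0.5374, -0.0255, 0.1056]
eef_rot: [3.141, -0.001, -0.013]
force: [-2.5, -0.1, 11.8]
grip_width: 0.0002
grip_force: 5.5
```

play_rows --pt "0.0025 0 0 0 0 0 1" --pt "0.0025 0 0 0 0 0 1" --pt "0.0025 0 0 0 0 0 1" --pt "0.0025 0 0 0 0 0 1" --pt "0.0025 0 0 0 0 0 1" --pt "0.0025 0 0 0 0 0 1"

```text
time_s: 10.3
ee_pos: [0.5526, -0.0257, 0.1062]
eef_rot: [3.141, -0.001, -0.013]
force: [-3.2, 0.6, 13.1]
grip_width: 0.0005
grip_force: 6.2
```

play_rows --pt "0.0025 0 0 0 0 0 1" --pt "0.0025 0 0 0 0 0 1" --pt "0.0025 0 0 0 0 0 1" --pt "0.0025 0 0 0 0 0 1" --pt "0.0025 0 0 0 0 0 1" --pt "0.0025 0 0 0 0 0 1" --pt "0 0 0 0 0 0 1"

```text
time_s: 10.88
ee_pos: [0.5679, -0.0259, 0.1061]
eef_rot: [3.142, -0.002, -0.013]
force: [-0.3, 0.9, 9.9]
grip_width: 0.0004
grip_force: 5.0
```

play_rows --pt "0 0 -0.006 0 0 0 1" --pt "0 0 -0.004 0 0 0 1" --pt "-0.015 0 0 0 0 0 1" --pt "-0.015 0 0 0 0 0 1" --pt "0 0 0 0 0 0 1" --pt "0 0 0.006 0 0 0 1" --pt "0 0 0.002 0 0 0 1" --pt "0 0 0.002 0 0 0 1" --pt "0 0 0 0 0 0 1"

```text
time_s: 11.63
ee_pos: [0.5375, -0.0255, 0.1056]
eef_rot: [3.141, -0.001, -0.013]
force: [-2.6, 0.9, 10.5]
grip_width: 0.0005
grip_force: 5.5
```

play_rows --pt "0.0025 0 0 0 0 0 1" --pt "0.0025 0 0 0 0 0 1" --pt "0.0025 0 0 0 0 0 1" --pt "0.0025 0 0 0 0 0 1" --pt "0.0025 0 0 0 0 0 1" --pt "0.0025 0 0 0 0 0 1" --pt "0.0025 0 0 0 0 0 1" --pt "0.0025 0 0 0 0 0 1" --pt "0.0025 0 0 0 0 0 1" --pt "0.0025 0 0 0 0 0 1" --pt "0.0025 0 0 0 0 0 1" --pt "0.0025 0 0 0 0 0 1" --pt "0 0 0 0 0 0 1"

```text
time_s: 12.72
ee_pos: [0.5679, -0.0259, 0.1061]
eef_rot: [3.142, -0.002, -0.013]
force: [-0.7, 0.8, 10.4]
grip_width: 0.0006
grip_force: 5.0
```

play_rows --pt "0 0 -0.006 0 0 0 1" --pt "0 0 -0.034 0 0 0 1" --pt "0 0 -0.03 0 0 0 1" --pt "0.02 0 -0.02 0 0 0 1" --pt "0.02 0 0 0 0 0 1" --pt "0.02 0 0 0 0 0 1" --pt "0 0 0 0 0 0 1"

```text
time_s: 13.3
ee_pos: [0.6289, -0.0267, 0.1945]
eef_rot: [-3.141, 0.0, -0.013]
force: [-1.4, -0.1, 0.3]
grip_width: 0.0006
grip_force: 0.0
```

```bash
cat >> h.py <<'E'
def win(f):
    o=ctrl.get_obs();print(o['time_s'],o['ee_pos'],o['eef_rot'])
    w,m=shot('wrist',f)
    u,v=proj(m,[[.60,-.026,.085]])[0].astype(int);a=w[max(v-60,0):v+90,u-60:u+60]
    cv2.imwrite('pics/c_'+f,cv2.resize(a,None,fx=4,fy=4,interpolation=2));print('off',u-60,max(v-60,0),'scale 4')
E
python3 -c "
from h import *
win('w4.png')"
```

```text
13.3 [ 0.6288721  -0.0266647   0.19453863] [-3.14149109e+00  1.40738114e-04 -1.29041456e-02]
off 262 171 scale 4
```

View pics/c_w4.png

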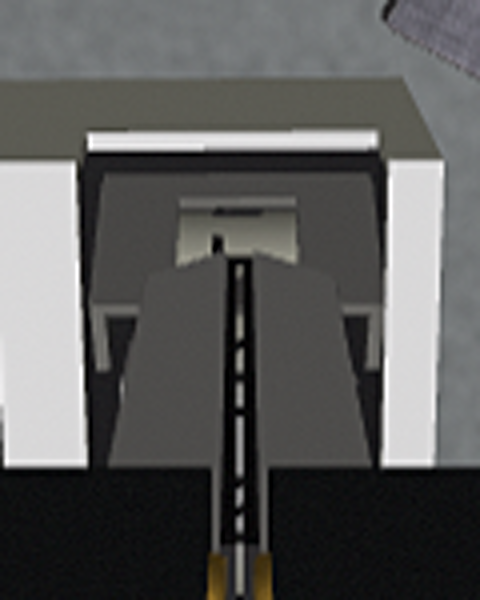

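The closed fingers hide the window. I'll open them and look from farther out.

play_rows --pt "0.02 0 0 0 0 0 -1" --pt "0.02 0 0 0 0 0 -1" --pt "0.02 0 0 0 0 0 -1" --pt "0 0 0 0 0 0 -1" --pt "0 0 0 0 0 0 -1" --pt "0 0 0 0 0 0 -1"

```text
time_s: 13.85
ee_pos: [0.6858, -0.0274, 0.1951]
eef_rot: [-3.142, 0.001, -0.013]
force: [-0.7, -0.0, -0.3]
grip_width: 0.0372
grip_force: 0.0
```

```bash
python3 -c "
from h import *
win('w5.png')"
```

```text
13.85 [ 0.68581267 -0.02736117  0.19509037] [-3.14152807e+00  8.77597342e-04 -1.28994285e-02]
off 262 230 scale 4
```

View pics/c_w5.png

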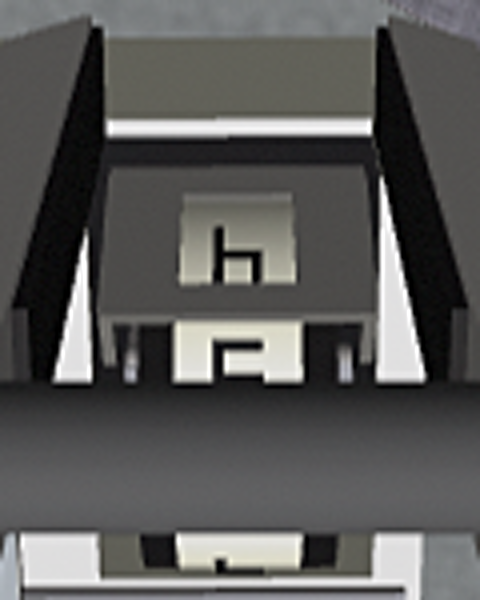

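The window now shows 4, slightly shy of the middle, with 5 following. I'll work out the angle from the window edges and the glyph by triangulation.

Run:
```python
from h import *
m=ctrl.camera_model('wrist')
w=cv2.cvtColor(cv2.imread('pics/w5.png'),6)
print('w5 win col',[int(x) for x in w[274:306,310]]); print('w5 glyph col',[int(x) for x in w[274:330,317]])
w=cv2.cvtColor(cv2.imread('pics/w3.png'),6)
print('w3 cols',[int(x) for x in w[195:235,328]],[int(x) for x in w[195:235,316]])
w=cv2.cvtColor(cv2.imread('pics/w4.png'),6);print('w4',[int(x) for x in w[210:236,310]],[int(x) for x in w[210:236,312]])
w=cv2.cvtColor(cv2.imread('pics/w5.png'),6); print('across row 284,292',[int(x) for x in w[284,302:342]])
for v in (278.75,301.25,286.25,301):
  c,d=ray(m,317,v); print(v,c.round(4),d.round(4))
```

```text
w5 win col [76, 75, 76, 71, 90, 109, 102, 96, 100, 106, 111, 117, 122, 128, 131, 137, 142, 146, 150, 156, 159, 164, 165, 169, 174, 184, 157, 97, 68, 73, 76, 74]
w5 glyph col [77, 75, 74, 73, 91, 109, 101, 96, 100, 106, 112, 123, 85, 21, 16, 17, 19, 25, 14, 5, 8, 19, 24, 23, 23, 24, 45, 67, 75, 73, 76, 76, 75, 72, 88, 95, 158, 208, 218, 225, 179, 78, 11, 21, 38, 39, 38, 39, 40, 25, 23, 27, 29, 31, 35, 40]
w3 cols [32, 44, 67, 74, 71, 69, 69, 86, 103, 99, 58, 27, 68, 88, 97, 104, 111, 117, 124, 131, 135, 141, 146, 151, 160, 141, 89, 66, 70, 72, 70, 67, 90, 101, 115, 189, 222, 222, 224, 226] [33, 45, 65, 73, 71, 70, 68, 87, 104, 97, 58, 25, 55, 39, 0, 6, 8, 3, 4, 1, 0, 29, 123, 156, 162, 140, 89, 66, 70, 72, 71, 69, 84, 98, 109, 174, 202, 201, 215, 145]
w4 [28, 32, 34, 29, 51, 71, 71, 71, 69, 68, 85, 102, 95, 62, 65, 84, 91, 97, 106, 114, 118, 124, 130, 135, 144, 128] [29, 33, 32, 30, 51, 69, 72, 70, 69, 67, 86, 103, 95, 62, 67, 87, 92, 100, 105, 111, 118, 125, 130, 137, 147, 111]
across row 284,292 [76, 74, 75, 74, 72, 107, 115, 112, 111, 111, 112, 112, 113, 111, 113, 112, 113, 112, 112, 113, 113, 112, 113, 113, 112, 112, 112, 113, 112, 112, 113, 114, 117, 94, 72, 73, 75, 76, 74, 74]
278.75 [ 0.7616 -0.0276  0.3754] [-0.4691  0.0207 -0.9095]
301.25 [ 0.7616 -0.0276  0.3754] [-0.5308  0.0215 -0.893 ]
286.25 [ 0.7616 -0.0276  0.3754] [-0.4897  0.021  -0.904 ]
301 [ 0.7616 -0.0276  0.3754] [-0.5301  0.0215 -0.8931]
```

Run:
```python
from h import *
g=cv2.cvtColor(cv2.imread('pics/w3.png'),6)
for c in (315,317,319,321,323,325,327):print(c,[int(x) for x in g[229:316,c]])
g=cv2.cvtColor(cv2.imread('pics/w5.png'),6)
for c in (317,322,326):print('w5',c,[int(x) for x in g[360:380,c]],[int(x) for x in g[308:326,c]])
```

```text
315 [109, 174, 202, 200, 213, 135, 0, 0, 0, 0, 0, 0, 0, 0, 0, 24, 183, 226, 218, 216, 216, 217, 217, 216, 216, 216, 217, 217, 219, 228, 152, 15, 4, 8, 5, 6, 4, 6, 8, 8, 10, 6, 5, 7, 6, 6, 7, 4, 0, 177, 225, 218, 216, 215, 217, 216, 216, 215, 218, 227, 149, 33, 49, 51, 51, 51, 49, 88, 107, 100, 124, 176, 136, 77, 90, 88, 84, 102, 199, 213, 124, 74, 133, 150, 147, 144, 135]
317 [109, 174, 201, 202, 216, 146, 0, 6, 103, 131, 127, 133, 103, 46, 3, 36, 188, 228, 218, 217, 217, 216, 218, 216, 216, 217, 216, 217, 219, 232, 161, 33, 22, 63, 120, 138, 134, 140, 93, 17, 22, 68, 86, 82, 81, 88, 60, 17, 7, 186, 228, 217, 217, 215, 216, 217, 215, 216, 218, 226, 144, 17, 29, 36, 26, 12, 11, 31, 27, 10, 69, 166, 126, 29, 80, 91, 84, 98, 198, 212, 124, 75, 135, 152, 147, 144, 136]
319 [109, 174, 202, 201, 215, 144, 0, 0, 183, 226, 220, 230, 180, 75, 0, 34, 188, 228, 218, 216, 216, 217, 216, 216, 216, 217, 216, 216, 219, 232, 162, 31, 15, 96, 198, 229, 223, 233, 165, 36, 9, 143, 214, 227, 224, 237, 159, 3, 6, 186, 229, 218, 216, 216, 216, 216, 215, 215, 216, 217, 218, 220, 222, 231, 178, 60, 77, 188,
[... 1577 characters left out ...]
, 217, 216, 216, 215, 215, 216, 215, 215, 216, 225, 152, 34, 28, 30, 28, 23, 69, 162, 123, 32, 80, 92, 84, 101, 199, 213, 122, 94, 143, 151, 147, 143, 134]
w5 317 [91, 86, 66, 154, 218, 226, 222, 221, 229, 155, 25, 7, 2, 47, 136, 224, 169, 42, 107, 148] [88, 95, 158, 208, 218, 225, 179, 78, 11, 21, 38, 39, 38, 39, 40, 25, 23, 27]
w5 322 [92, 86, 68, 153, 220, 226, 221, 219, 218, 218, 219, 163, 55, 39, 134, 224, 169, 43, 108, 149] [88, 96, 159, 208, 219, 226, 178, 74, 3, 94, 203, 229, 225, 230, 213, 124, 11, 25]
w5 326 [91, 86, 66, 153, 218, 226, 221, 219, 217, 219, 218, 162, 54, 38, 133, 224, 170, 43, 109, 149] [88, 96, 159, 208, 218, 224, 175, 70, 0, 86, 198, 229, 224, 229, 212, 119, 4, 20]
```

```bash
cat > fit.py <<'E'
from h import *
from scipy.optimize import least_squares
M=ctrl.camera_model('wrist'); off=np.array([.0758,0,.1803]); 
def rowof(cam,x,z,m=M):
    mm=dict(m); R=cv2.Rodrigues(np.array(m['rvec'],float))[0]; mm['tvec']=-R@np.array(cam); return proj(mm,[[x,-.026,z]])[0][1]
c3=np.array([.6147,-.027,.2027])+off; c5=np.array([.6858,-.0274,.1951])+off
D=[(c3,0,1,1,216.7),(c3,0,2,1,244.5),(c3,0,3,-1,259.4),(c3,0,3,1,277.6),(c3,0,4,-1,289.3),(c5,1,4,-1,286.0),(c5,1,5,-1,314.6)]
if __name__=='__main__':
  for extra in (None,6,7):
    DD=D+([(c5,1,extra,-1,369.3)] if extra else [])
    def f(p):
        xc,zc,a,b,h=p; r=[]
        for c,w,k,s,v in DD:
            ph=(a,b)[w]+(k-(1,4)[w])*.62832+s*h
            r.append(rowof(c,xc+.045*np.cos(ph),zc+.045*np.sin(ph))-v)
        return r+[(zc-.064)/.0015,(h-.1778)/.01,(xc-.5535)/.005]
    s=least_squares(f,[.5535,.064,.4,.4,.1778]);xc,zc,a,b,h=s.x
    print(extra,s.x.round(4),'deg',np.degrees([a,b,np.arctan2(.0892-zc,.6037-xc)]).round(1),np.round(s.fun,2))
E
python3 fit.py
```

```text
None [0.5543 0.0644 0.2221 0.4013 0.1753] deg [12.7 23.  26.7] [ 0.3   0.32  0.26 -0.31 -0.76  0.57 -0.35  0.24 -0.25  0.16]
6 [0.5538 0.0697 0.154  0.4759 0.1769] deg [ 8.8 27.3 21.4] [  0.55  -0.25  -0.3    0.03   0.32   6.41   7.55 -14.39   3.78  -0.09
   0.06]
7 [0.5536 0.0648 0.1995 0.3818 0.1754] deg [11.4 21.9 25.9] [ 0.54  0.17  0.1  -0.29 -0.5   0.9  -0.33 -0.62  0.55 -0.24  0.01]
```

The fit is good to under 1 px. The drum stands at about 4.1, so about 25 mm of rim remains.

play_rows --pt "-0.025 0 0 0 0 0 1" --pt "-0.025 0 0 0 0 0 1" --pt "-0.025 0 0 0 0 0 1" --pt "-0.025 0 0 0 0 0 1" --pt "-0.025 0 0 0 0 0 1" --pt "-0.02 0 0 0 0 0 1" --pt "0 0 0.03 0 0 0 1" --pt "0 0 0.03 0 0 0 1" --pt "0 0 0.02 0 0 0 1" --pt "0 0 0.003 0 0 0 1" --pt "0 0 0 0 0 0 1" --pt "0 0 0 0 0 0 1"

```text
time_s: 14.9
ee_pos: [0.5419, -0.0256, 0.1139]
eef_rot: [3.141, -0.002, -0.013]
force: [-0.2, -0.4, 0.0]
grip_width: 0.0003
grip_force: 0.0
```

play_rows --pt "0 0 0.004 0 0 0 1" --pt "0 0 0.002 0 0 0 1" --pt "0 0 0.002 0 0 0 1" --pt "0 0 0 0 0 0 1"

```text
time_s: 15.23
ee_pos: [0.5425, -0.0257, 0.1059]
eef_rot: [3.141, -0.003, -0.013]
force: [-1.6, -0.7, 11.3]
grip_width: 0.0005
grip_force: 6.0
```

play_rows --pt "0.0025 0 0 0 0 0 1" --pt "0.0025 0 0 0 0 0 1" --pt "0.0025 0 0 0 0 0 1" --pt "0.0025 0 0 0 0 0 1" --pt "0.0025 0 0 0 0 0 1" --pt "0.0025 0 0 0 0 0 1" --pt "0.0025 0 0 0 0 0 1" --pt "0.0025 0 0 0 0 0 1" --pt "0.0025 0 0 0 0 0 1" --pt "0.001 0 0 0 0 0 1" --pt "0 0 0 0 0 0 1"

```text
time_s: 16.15
ee_pos: [0.566, -0.0258, 0.1062]
eef_rot: [3.141, -0.003, -0.013]
force: [-0.9, 0.6, 11.8]
grip_width: 0.0007
grip_force: 5.3
```

play_rows --pt "0 0 -0.006 0 0 0 1" --pt "0 0 -0.034 0 0 0 0.3" --pt "0 0 -0.03 0 0 0 -1" --pt "0.02 0 -0.02 0 0 0 -1" --pt "0.025 0 0 0 0 0 -1" --pt "0.025 0 0 0 0 0 -1" --pt "0.025 0 0 0 0 0 -1" --pt "0.025 0 0 0 0 0 -1" --pt "0 0 0 0 0 0 -1" --pt "0 0 0 0 0 0 -1"

```text
time_s: 16.98
ee_pos: [0.6853, -0.0274, 0.1936]
eef_rot: [-3.142, 0.001, -0.013]
force: [-0.1, -0.5, -1.3]
grip_width: 0.0569
grip_force: 0.0
```

Run:
```python
from h import *
win('w6.png')
g=cv2.cvtColor(cv2.imread('pics/w6.png'),6);print(ctrl.camera_model('wrist')['tvec'])
for c in (310,315,317,320,322,325,327):print(c,[int(x) for x in g[274:320,c]])
```

```text
16.9833 [ 0.68531183 -0.0273606   0.19364208] [-3.14153209e+00  9.88770637e-04 -1.28588401e-02]
off 262 230 scale 4
[-0.01658725  0.63798895  0.55847275]
310 [75, 74, 74, 71, 82, 102, 105, 97, 98, 104, 110, 114, 121, 124, 131, 134, 139, 143, 147, 152, 155, 159, 163, 167, 171, 179, 170, 114, 65, 72, 74, 74, 73, 72, 76, 93, 114, 187, 216, 213, 214, 215, 217, 217, 218, 218]
315 [75, 75, 74, 73, 83, 104, 92, 75, 94, 107, 110, 115, 120, 125, 131, 140, 125, 90, 77, 83, 60, 39, 39, 39, 35, 109, 158, 118, 65, 73, 75, 72, 74, 72, 75, 92, 115, 187, 215, 213, 214, 216, 217, 217, 219, 223]
317 [73, 75, 73, 72, 84, 107, 82, 27, 64, 100, 111, 115, 119, 125, 131, 146, 103, 23, 4, 22, 26, 23, 23, 13, 0, 79, 151, 122, 65, 72, 74, 73, 75, 72, 76, 94, 116, 187, 216, 213, 214, 216, 217, 218, 219, 225]
320 [75, 74, 73, 72, 84, 103, 103, 97, 100, 105, 110, 116, 120, 125, 132, 146, 98, 1, 1, 130, 166, 168, 154, 87, 0, 77, 150, 122, 65, 71, 74, 74, 74, 72, 75, 95, 114, 187, 216, 213, 215, 217, 216, 218, 219, 225]
322 [73, 75, 74, 71, 83, 104, 105, 97, 100, 105, 110, 115, 120, 125, 131, 146, 98, 0, 0, 131, 164, 168, 153, 87, 0, 78, 149, 122, 67, 72, 73, 73, 73, 72, 75, 91, 115, 187, 216, 212, 213, 216, 218, 217, 219, 226]
325 [75, 74, 74, 72, 83, 107, 82, 25, 61, 100, 112, 115, 119, 126, 131, 146, 96, 0, 0, 129, 166, 168, 153, 87, 0, 1, 9, 54, 74, 73, 73, 74, 75, 72, 75, 94, 114, 188, 216, 213, 214, 216, 217, 217, 221, 229]
327 [74, 74, 73, 73, 90, 106, 109, 92, 96, 108, 113, 115, 120, 125, 131, 141, 109, 78, 80, 135, 162, 165, 147, 110, 72, 58, 67, 71, 72, 73, 74, 73, 75, 73, 74, 93, 115, 186, 216, 213, 214, 216, 217, 218, 220, 226]
```

View pics/c_w6.png

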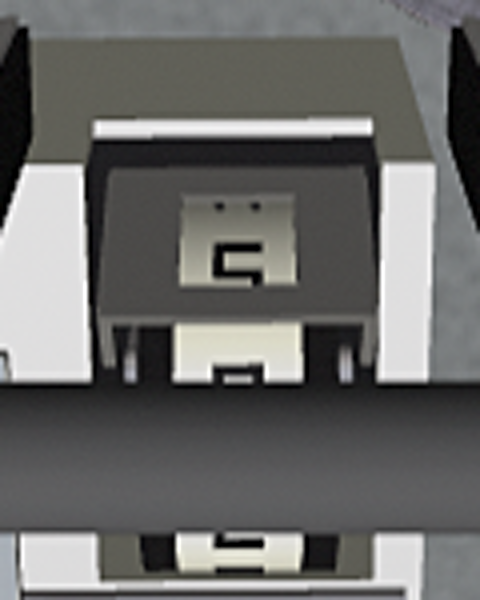

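The window shows 5, upright for the far side, with its bottom edge at crop row 240. The oblique view hides part of its top.

Run:
```python
from fit import *
c6=np.array([.6853,-.0274,.1936])+off
D2=D+[(c5,1,7,-1,369.3),(c6,2,5,-1,290.0),(c6,2,4,1,282.1)]
E=[(c3,202.0,220.5),(c5,278.2,300.7),(c6,278.3,301.0)]
def f(p):
    xc,zc,a,b,h,c,xl,zl,xu,zu=p; r=[]
    for cm,w,k,s,v in D2:
        ph=(a,b,c)[w]+(k-(1,4,5)[w])*.62832+s*h
        r.append(rowof(cm,xc+.045*np.cos(ph),zc+.045*np.sin(ph))-v)
    for cm,l,u in E: r+= [rowof(cm,xl,zl)-l,rowof(cm,xu,zu)-u]
    return r+[(zc-.064)/.0015,(h-.1778)/.01,(xc-.5535)/.005]
s=least_squares(f,[.5535,.064,.2,.4,.1778,.45,.609,.078,.599,.100]);p=s.x
print(p.round(4),np.round(s.fun,2))
mid=np.array([(p[6]+p[8])/2-p[0],(p[7]+p[9])/2-p[1]])
print('glyph angles',np.degrees([p[2],p[3],p[5]]).round(1),'win dir',np.degrees(np.arctan2(mid[1],mid[0])).round(1),'win normal',np.degrees(np.arctan2(p[8]-p[6],-(p[9]-p[7]))).round(1), 'size',np.hypot(p[8]-p[6],p[9]-p[7]))
n=np.array([p[9]-p[7],p[6]-p[8]]);n/=np.linalg.norm(n)
t=np.array([-n[1],n[0]]);d=mid@t;print('line along normal thru mid hits drum at',np.degrees(np.arctan2(n[1],n[0])+np.arcsin(d/.045)))
```

```text
[0.5534 0.0648 0.1976 0.3804 0.1756 0.4654 0.6086 0.0777 0.5984 0.1001] [ 0.57  0.18  0.07 -0.28 -0.5   0.92 -0.34 -0.6   0.09 -0.14  0.    0.
 -0.08 -0.05  0.08  0.05  0.55 -0.22 -0.01]
glyph angles [11.3 21.8 26.7] win dir 25.7 win normal -155.7 size 0.024592199881501527
line along normal thru mid hits drum at 26.00690705369077
```

5 is within about 1° (0.7 mm) of the middle. Next I shut the guard.

play_rows --pt "-0.02 -0.01 0 0 0 0 -0.4" --pt "-0.02 -0.012 0 0 0 0 -0.4" --pt "-0.02 -0.012 0 0 0 0 -0.4" --pt "-0.02 -0.012 0 0 0 0 -0.4" --pt "-0.02 -0.012 0 0 0 0 -0.4" --pt "-0.02 -0.012 0 0 0 0 -0.4" --pt "-0.0216 -0.01 0 0 0 0 -0.4" --pt "0 0 0 0 0 0 -0.4" --pt "0 0 0 0 0 0 -0.4"

```text
time_s: 17.78
ee_pos: [0.5436, 0.0548, 0.1956]
eef_rot: [-3.142, -0.002, -0.012]
force: [0.1, -0.4, -0.9]
grip_width: 0.066
grip_force: 0.0
```

play_rows --pt "0 0 0.02 0 0 0 -0.4" --pt "0 0 0.02 0 0 0 -0.4" --pt "0 0 0.02 0 0 0 -0.4" --pt "0 0 0.01 0 0 0 -0.4" --pt "0 0 0.002 0 0 0 0" --pt "0 0 0 0 0 0 1" --pt "0 0 0 0 0 0 1" --pt "0 0 0 0 0 0 1" --pt "0 0 0 0 0 0 1" --pt "0 0 0 0 0 0 1" --pt "0 0 0 0 0 0 1" --pt "0 0 0 0 0 0 1" --pt "0 0 0 0 0 0 1" --pt "0 0 0 0 0 0 1" --force 15

```text
time_s: 18.95
ee_pos: [0.5446, 0.0544, 0.1226]
eef_rot: [3.142, -0.0, -0.013]
force: [-1.0, 1.0, 1.3]
grip_width: 0.0139
grip_force: 15.0
```

play_rows --pt "0 0.004 0 0 0 0 1" --pt "0 0.007 0 0 0 0 1" --pt "0 0.007 0 0 0 0 1" --pt "0 0.007 0 0 0 0 1" --pt "0 0.007 0 0 0 0 1" --pt "0 0.007 0 0 0 0 1" --pt "0 0.007 0 0 0 0 1" --pt "0 0.007 0 0 0 0 1" --pt "0 0.007 0 0 0 0 1" --pt "0 0.007 0 0 0 0 1" --pt "0 0.007 0 0 0 0 1" --pt "0 0.005 0 0 0 0 1" --pt "0 0.0015 0 0 0 0 1" --pt "0 0.001 0 0 0 0 1" --pt "0 0 0 0 0 0 1"

```text
time_s: 20.2
ee_pos: [0.5439, -0.0256, 0.1226]
eef_rot: [-3.138, -0.001, -0.013]
force: [5.3, 16.4, 3.3]
grip_width: 0.0138
grip_force: 15.0
```

play_rows --pt "0 -0.001 0 0 0 0 1" --pt "0 0 0 0 0 0 -0.4" --pt "0 0 0 0 0 0 -0.4" --pt "0 0 0 0 0 0 -0.4" --pt "0 0 0 0 0 0 -0.4" --pt "0 0 -0.02 0 0 0 -0.4" --pt "0 0 -0.03 0 0 0 -0.4" --pt "0 0 -0.03 0 0 0 -0.4" --pt "0.025 0 0 0 0 0 -1" --pt "0.025 0 0 0 0 0 -1" --pt "0.03 0 0 0 0 0 -1" --pt "0.03 0 0 0 0 0 -1" --pt "0.03 0 0 0 0 0 -1" --pt "0 0 0 0 0 0 -1" --pt "0 0 0 0 0 0 -1"

```text
time_s: 21.45
ee_pos: [0.6836, -0.0281, 0.2006]
eef_rot: [-3.142, 0.002, -0.013]
force: [-0.2, -0.2, -0.5]
grip_width: 0.094
grip_force: 0.0
```

Run:
```python
from h import *
win('w7.png');t,_=shot('top','t2.png')
a=cv2.imread('pics/c_w7.png');a=cv2.resize(a,(360,450))
b=cv2.resize(t[100:240,190:450],(416,224),interpolation=2);b=cv2.copyMakeBorder(b,0,226,0,0,0)
cv2.imwrite('pics/fin.png',np.hstack([a,b]))
```

```text
21.45 [ 0.68359145 -0.02812671  0.20063965] [-3.14157288e+00  2.46701544e-03 -1.30792472e-02]
off 261 225 scale 4
```

View pics/fin.png

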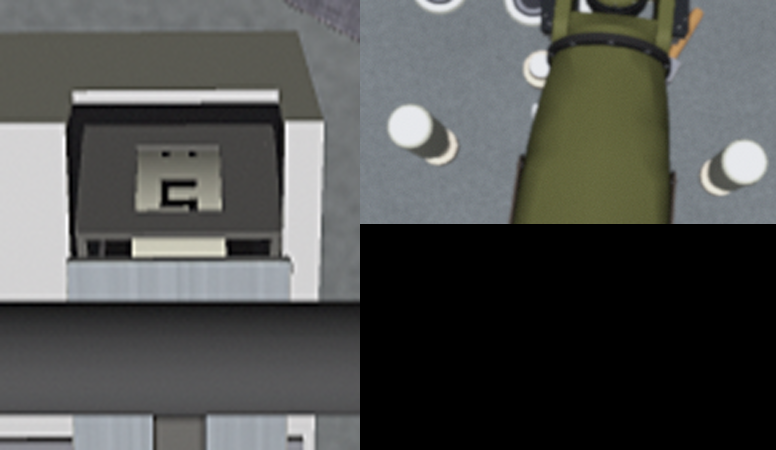

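The guard is shut, covering the slot from side to side, 5 is in the window, and both bottles stand.

```bash
python3 -c "
from h import *
print(ctrl.hand_in())"
```

```text
the job is handed in; nothing more can be done
None
```

The job is handed in at about 21 s of the 72 s limit: the guard is fully shut again, and 5 stands in the window within about 1° (0.7 mm) of the middle by my measurement. The highest drum force I read was about 13 N, and both bottles beside the station still stand.

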